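# Fit the retaining clip of a tube shaker with a fork tool

### The arm

A 7-joint arm with a two-finger parallel gripper is mounted at the origin on a cart in front of the work surface, level with it; the furniture and walls round the work are solid. World frame = base frame: x ahead of the robot, y to its left, z up, the work surface at z = 0. Lengths are in m, angles in rad, forces in N, time in s.
With the tool pointing down it reaches from about 0.425 to 0.925 m from the base axis. Payload 6.8 kg.
Tool frame: the origin (TCP) lies at the centre of the arm's flange, where the gripper is bolted on; the fingertips stand 173 mm ahead of it and the grasp point (between the pads) lies 155 mm ahead of it (finger_overhang is the distance from the TCP to the fingertips, in m); y points along the fingers, z is the direction in which the jaws open and shut, and the axes are right-handed (so a half turn about y gives the same grasp; the last joint's range is limited). The gripper opens to 85 mm and grips with 20 to 120 N. Pads are 22 mm wide; open, the fingers measure 114 mm over their backs; the gripper's body (76 mm by 85 mm) begins 54 mm behind the grasp point. The pads swing forward as they close: fully open they stand 13 mm farther back than shut.
Start: joints at [-1.418, 0.477, 0.022, 1.555, -0.011, 1.109, -0.083], TCP at [0.174, 0.652, 0.405] pointing down, gripper open.
Joint ranges: [-2.96, 2.96], [-0.34, 2.1], [-1.41, 1.46], [0.24, 2.44], [-1.37, 4.51], [0.17, 1.92], [-2.96, 2.96]. Speed limits (rad/s): [2.39, 2.39, 3.14, 3.14, 3.14, 3.14, 3.14].

### API

Orientations are given as a rotation vector (axis times angle).
In Python, from bench import get_obs, grab_frame, hand_in, finger_overhang gives the robot as it stands. The module is installed in compiled form; this text tells all that it offers.
- The arm moves only by the shell command python3 -m jog 'ROWS' [FORCE]. ROWS is JSON, a list of rows, each a list of 3 entries, a list of its own where there are three numbers: the shift along the tool's x, y, z in cm, then the turn about the tool's y in rad, then the gripper command: -1 is fully open, 1 is shut, values between are in proportion. In form: [[[x, y, z], twist, gripper], ...]. A call has 1 to 10 rows; each row is the pose to reach, as a shift and turn from the pose commanded when the call began, along the tool's axes at that moment; what a row does not reach only later rows make up. A row lasts 1/8 s, in which the tool goes at most 62.5 mm and 10.7 degrees, less where a joint would pass 70% of its speed; a pose out of reach is approached as far as the arm can. A call with a gripper value outside its range is refused whole. The fingers move at their own pace and stop on an object; FORCE is the grip in N (left out, the last holds). Time passes only in rows, so rows that repeat a pose let the fingers close. It gives the time, the measured TCP pose, the force and the opening at its end, in the units of the state.
- get_obs(): the state, without advancing time (a new reading comes with each control period).
- grab_frame(name): name is "side" or "top" or "wrist"; returns a dict with "image" (384x512x3 uint8, blue, green, red), "fx", "fy", "cx", "cy" (pixels), "origin" and "rotation" of the camera in the world. Camera axes: x right, y up, looking along -z (the intrinsics and any distortion apply to the point x, -y, -z); pixel columns grow to the right and rows downward; lengths in m; the calibration is good to about 2 mm. A picture is of the moment at which its call begins. There is no depth.
- hand_in(): hands the job in, once; it reports no verdict.
The state is a dict: "clock": time; "joints": joint angles; "qvel": joint speeds; "tau": joint torques, N m; "tcp_pos": TCP position; "orientation": TCP orientation; "contact_force": force on the tool from outside, world axes, zero at the start; "moment": the same for the moment, N m; "grip_width": finger opening in m.
Only numpy, scipy, OpenCV 4.12 (cv2) and the standard library are available. Lean on these libraries where they do the work, as an engineer would, in place of code of your own. Each camera call takes 0.05 s, during which the arm holds its last target.

### The job

The tube platform is back on the shaker and still needs its retaining clip. Pick up the fork tool from the mat, push the split clip that lies on the platform sideways into the spindle's groove with the fork until it snaps fully home, and stop pushing as soon as it has snapped; then lay the tool back on the mat. The platform floats on soft springs and gives way under the push, so go slowly and by feel, with no more than about 20 N; do not touch the clip with the fingers, and leave everything else where it stands.

Things in the scene. Friction and masses are not known exactly. Their poses are not given: they have to be found in the camera images.
- shaker: Tube shaker, fixed: white round base 140 mm across; a console with knob sticks out to 82 mm from the axis at -x, the side where the clip lies. Origin under its centre. On it a round aluminium platform, 122 mm across, face 66 mm above the worktop. Platform and spindle, at rest over the centre, float on springs, up to 13 mm sideways: they yield about a centimetre to the push and spring back.
- groove_center (a point): Spindle groove for the clip: point on the spindle axis, 2 mm above the platform face. Neck 20 mm diameter, 6 mm high, straight above the platform face; above it the spindle head, 26 mm diameter, up to 85 mm above the worktop. Axes as the shaker's: the clip is pushed roughly along +x. The spindle moves with the platform, so it does not stay where it was measured.
- clip_center (a point): Split steel retaining clip (E-clip), 42 mm outside diameter, 4 mm thick, lying flat on the platform beside the spindle. Point: centre of its ring, half-way up (2 mm above the platform face); it meets groove_center when the clip is home. +x points out of its mouth, towards the spindle; the round back is 21 mm away at -x. It centres itself on the neck if a few mm or degrees off.
- clip: The whole clip; origin below clip_center, at its underside. Its mouth, 16 mm, is narrower than the neck: two springing prongs first touch the neck with the ring centre 13 mm short of the spindle axis; the push then climbs to about 6 to 10 N while the platform yields, until the clip snaps over the neck: the platform jumps back and the push falls at once to less than half.
- handle_center (a point): Fork tool, flat on the mat at the start: black ribbed handle 90 mm long, 18 mm wide, 18 mm high, with a flat steel fork at one end; about 0.12 kg. Point: centre of the handle, 9 mm above the tool's flat underside. +x runs along the handle towards the fork, z up.
- fork_pocket (a point): Centre of the fork's round open pocket (radius 21.6 mm), 107 mm from handle_center along the tool's +x, 2.5 mm above the underside. The fork is 5 mm thick and 47 mm wide, its underside level with the handle's; its tips end 13 mm behind this point. With the clip's round back seated in the pocket, the clip's ring centre lies at this point. Axes as handle_center.
- fork_tool: The whole fork tool; origin at its underside, below handle_center, axes the same.
- mat: Dark rubber mat, 200 mm (its x) by 110 mm (its y), 3 mm thick, lying on the worktop; origin at the centre of its underside.
- reagent_bottle_a: Bystander: small bottle with amber contents, 40 mm across, 62 mm high; origin under its centre.
- reagent_bottle_b: Bystander: small clear bottle with a white cap, 40 mm across, 62 mm high; origin under its centre.
- tape_roll: Bystander: roll of label tape, 55 mm across, 19 mm high; origin under its centre.
- bench_timer: Bystander: flat lab timer, 62 x 66 x 19 mm; origin under its centre.
- well_plate: Bystander: white well plate, 85 x 128 x 16 mm; origin under its centre.
- felt_pen: Bystander: felt pen lying down, 142 mm long, 11 mm thick; origin under its middle.

How it is judged:
By the outcome, as a careful person would: the job done as asked, in the order asked, and still so for the second after the job is handed in, with the robot touching nothing.
It also fails if it takes over 64 s, if anything falls off the work surface, if the arm or the gripper's body presses on something with over 40 N, if the wrist force passes 120 N, or if a joint passes its speed limit or range.

## Working session

There is one attempt and no reset: what is moved stays moved. The work goes in short steps, Python scripts to look and compute and a shell command to move; the robot and the scene stay as the last step left them, time stands still between calls to the robot, and variables do not carry over. Pictures are saved under pics/ and viewed, and the job is handed in when it is done.

```bash
mkdir -p pics; python3 - <<'E'
from bench import *
import cv2
o=get_obs(); print({k:(v if not hasattr(v,'round') else v) for k,v in o.items()}, finger_overhang)
for n in("top","side","wrist"):
    f=grab_frame(n); cv2.imwrite(f"pics/{n}0.png",f["image"]); print(n,{k:f[k] for k in f if k!="image"})
print(get_obs()["clock"])
E
```

```text
{'clock': 0.0, 'joints': array([-1.41814357,  0.47783773,  0.02236577,  1.55644066, -0.01149152,
        1.10930768, -0.08309957]), 'qvel': array([ 0.00017099,  0.00042769, -0.00066457, -0.00012348, -0.00128526,
       -0.0007255 ,  0.00244594]), 'tau': array([ 4.74589579e-04, -5.96444106e+01,  1.60764970e+00, -2.81193262e+01,
        1.23711312e-02,  9.56888893e-03,  5.20639190e-06]), 'tcp_pos': array([0.17395682, 0.65192135, 0.40370526]), 'orientation': array([-1.56295233,  0.20480571, -0.20467424]), 'contact_force': array([-0.22447488, -0.90413882,  0.9975204 ]), 'moment': array([-0.0249624 ,  0.02934906,  0.04610224]), 'grip_width': 0.08549803584162124} 0.1734
top {'fx': 496.297850773737, 'fy': 496.297850773737, 'cx': 253.1453385476772, 'cy': 189.81620846946188, 'origin': array([0.33570716, 0.1122063 , 1.53274639]), 'rotation': array([ 0.07958235, -0.08085524, -1.57360359])}
side {'fx': 369.8737233352147, 'fy': 369.8737233352147, 'cx': 253.70619330185218, 'cy': 190.4788116534091, 'origin': array([ 0.12099429, -0.63622899,  0.84091818]), 'rotation': array([ 0.80523971, -0.19242036, -0.42844087])}
wrist {'fx': 296.6577776267826, 'fy': 296.6577776267826, 'cx': 256.9114278588269, 'cy': 191.81139865919792, 'origin': array([0.10884298, 0.67024134, 0.37300109]), 'rotation': array([-0.23323914, -0.17735006,  1.30068606])}
0.15
```

View pics/top0.png

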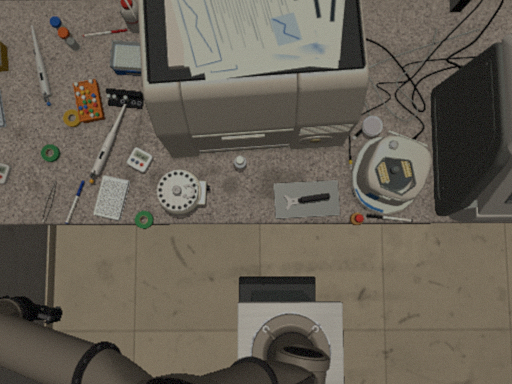

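View pics/side0.png

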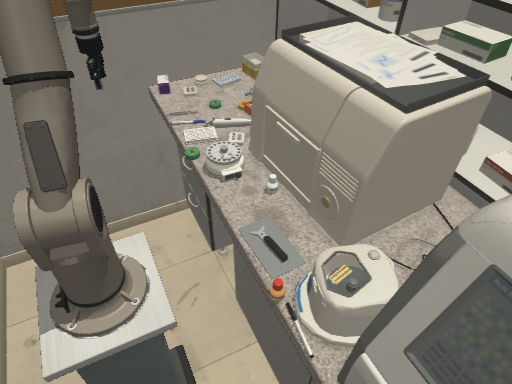

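View pics/wrist0.png

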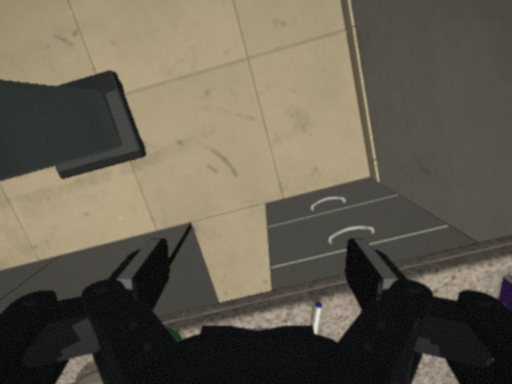

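```bash
cat > h.py <<'E'
import numpy as np, cv2
from scipy.spatial.transform import Rotation as R
from bench import *
def ray(f,u,v):
    d=np.array([(u-f["cx"])/f["fx"],-(v-f["cy"])/f["fy"],-1.]); d=R.from_rotvec(f["rotation"]).as_matrix()@d
    return np.array(f["origin"]),d/np.linalg.norm(d)
def onz(f,u,v,z):
    o,d=ray(f,u,v); return o+d*(z-o[2])/d[2]
def proj(f,p):
    q=R.from_rotvec(f["rotation"]).as_matrix().T@(np.array(p)-f["origin"])
    return np.array([f["cx"]+f["fx"]*q[0]/-q[2], f["cy"]-f["fy"]*q[1]/-q[2]])
def tri(*rs):
    A=np.zeros((3,3));b=np.zeros(3)
    for o,d in rs:
        P=np.eye(3)-np.outer(d,d);A+=P;b+=P@o
    p=np.linalg.solve(A,b); return p,[np.linalg.norm((np.eye(3)-np.outer(d,d))@(p-o)) for o,d in rs]
def toolmove(target,cur=None):
    "shift in cm along tool axes from current measured"
    o=get_obs();M=R.from_rotvec(o["orientation"]).as_matrix()
    return M.T@(np.array(target)-o["tcp_pos"])*100
E
python3 - <<'E'
from h import *
o=get_obs();print(R.from_rotvec(o["orientation"]).as_matrix().round(3))
f=grab_frame("top");im=f["image"]
for n,u,v,z in [("shaker",180,190,.07),("spindle",178,190,.085),("tool",307,199,.015),("mat",307,200,.003),("bottB",239,161,.06),("bottA",358,217,.06),("machine front bottom",240,150,0),("machL",165,155,0),("machtop",150,80,.4),("centrif",390,175,.15),("edge",240,224,0),("tape",145,219,.02)]:
    print(n,onz(f,u,v,z).round(3))
for (nm,a,b,c,d) in [("sh",145,155,235,225),("mat",262,172,347,227)]:
    cv2.imwrite(f"pics/top_{nm}.png",cv2.resize(im[b:d,a:c],None,fx=8,fy=8,interpolation=cv2.INTER_CUBIC))
g=grab_frame("side");im=g["image"]
a=im[130:190,190:290];b=im[215:275,235:310]
cv2.imwrite("pics/side_sh.png",cv2.resize(a,None,fx=7,fy=7,interpolation=cv2.INTER_CUBIC))
E
```

```text
[[ 0.966 -0.     0.258]
 [-0.258 -0.001  0.966]
 [ 0.    -1.    -0.001]]
shaker [0.486 0.327 0.07 ]
spindle [0.484 0.331 0.085]
tool [ 0.462 -0.054  0.015]
mat [ 0.46  -0.056  0.003]
bottB [0.574 0.153 0.06 ]
bottA [ 0.404 -0.2    0.06 ]
machine front bottom [0.618 0.151 0.   ]
machL [0.603 0.386 0.   ]
machtop [0.712 0.352 0.4  ]
centrif [ 0.518 -0.274  0.15 ]
edge [0.387 0.152 0.   ]
tape [0.403 0.44  0.02 ]
```

View pics/top_sh.png

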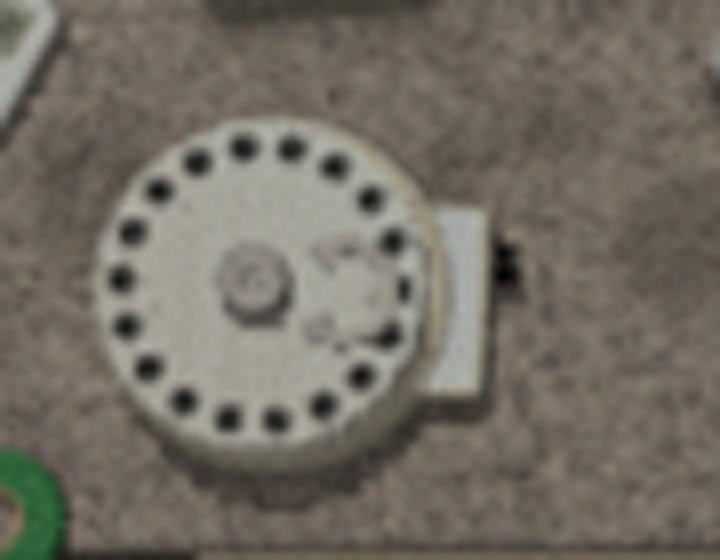

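View pics/top_mat.png

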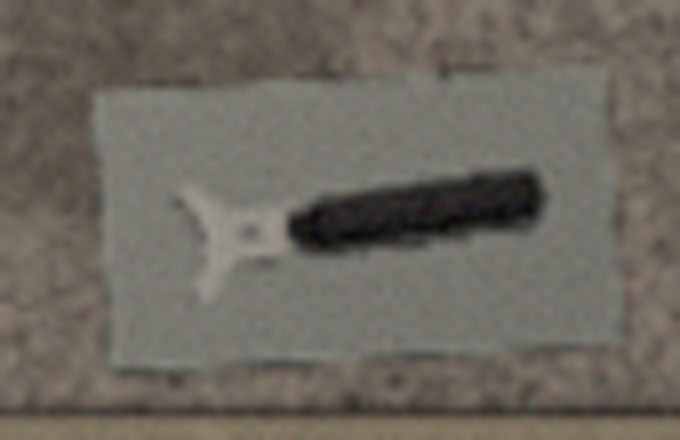

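View pics/side_sh.png

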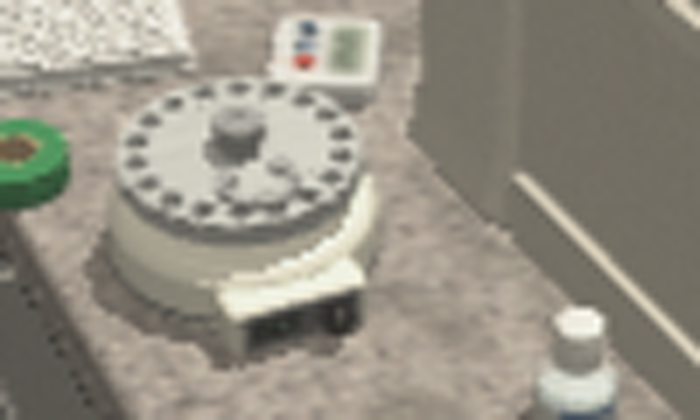

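```bash
python3 -m jog '[[[5,0,-4],0.15,-1],[[10,0,-8],0.32,-1],[[15,0,-12],0.49,-1],[[20,0,-15.5],0.66,-1],[[25,0,-19],0.83,-1],[[30,0,-23],1.0,-1],[[34,0,-26],1.16,-1],[[37.2,0,-28.6],1.31,-1],[[37.2,0,-28.6],1.31,-1],[[37.2,0,-28.6],1.31,-1]]' && python3 - <<'E'
from h import *
f=grab_frame("wrist");cv2.imwrite("pics/w1.png",cv2.resize(f["image"],None,fx=1.5,fy=1.5));np.save("w1.npy",f,allow_pickle=True)
print(f["origin"],R.from_rotvec(get_obs()["orientation"]).as_matrix().round(3),get_obs()["joints"].round(2))
E
```

```text
clock: 1.5
tcp_pos: [0.4593, 0.2806, 0.4046]
orientation: [-1.21, 1.209, -1.207]
contact_force: [0.1, -0.1, 0.7]
grip_width: 0.0852
[0.4600306  0.34964738 0.37384836] [[ 0.003 -0.001  1.   ]
 [-1.     0.     0.003]
 [-0.    -1.    -0.001]] [-1.02  0.26  0.43  1.91 -0.13  1.   -0.53]
```

View pics/w1.png

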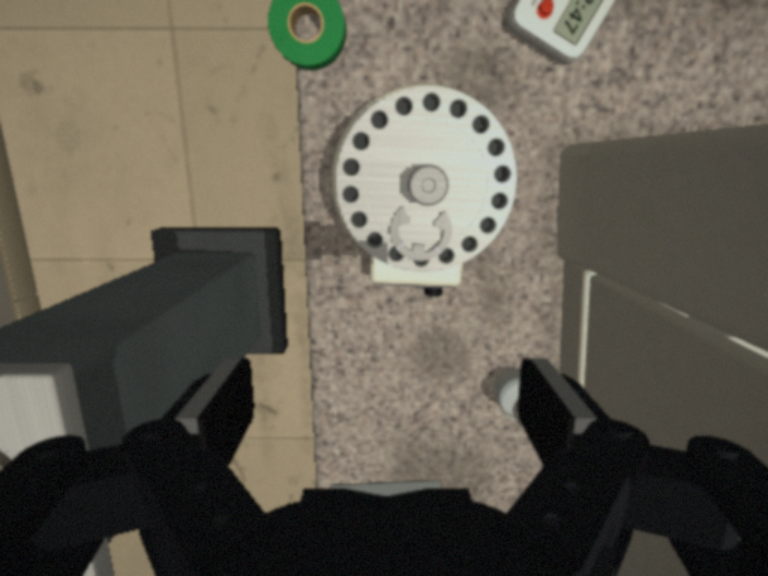

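```bash
python3 -m jog '[[[3,0,0],0,-1],[[6,0,0],0,-1],[[9,0,0],0,-1],[[9,0,0],0,-1],[[9,0,0],0,-1]]' && python3 - <<'E'
from h import *
f=grab_frame("wrist");np.save("w2.npy",f,allow_pickle=True)
for k in(1,2):
    f=np.load(f"w{k}.npy",allow_pickle=True).item()
    c=proj(f,[.486,.31,.068]).astype(int);print(c)
    a=f["image"][max(0,c[1]-70):c[1]+70,c[0]-80:c[0]+80];print(max(0,c[1]-70),c[0]-80)
    cv2.imwrite(f"pics/w{k}c.png",cv2.resize(a,None,fx=5,fy=5,interpolation=cv2.INTER_CUBIC)[:600])
E
```

```text
clock: 2.17
tcp_pos: [0.4593, 0.1916, 0.4048]
orientation: [-1.21, 1.207, -1.207]
contact_force: [-0.7, 0.9, 0.3]
grip_width: 0.085
[282 149]
79 202
[284  55]
0 204
```

View pics/w1c.png

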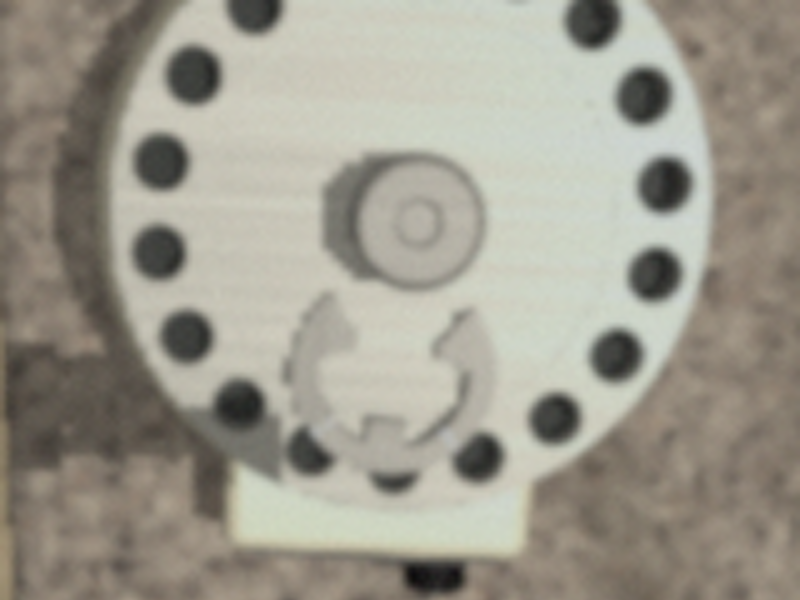

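View pics/w2c.png

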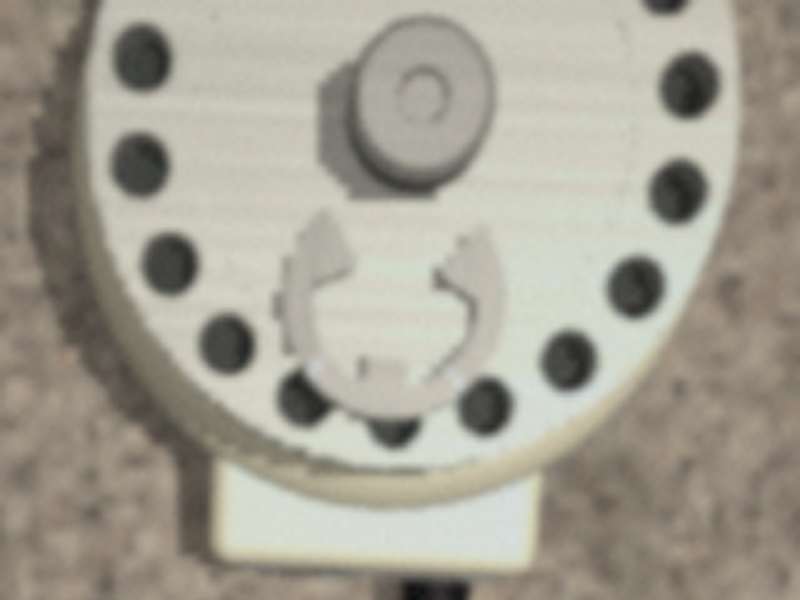

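```bash
python3 - <<'E'
from h import *
f1=np.load("w1.npy",allow_pickle=True).item();f2=np.load("w2.npy",allow_pickle=True).item()
p1=lambda u,v:(202+u/5-.4,79+v/5-.4)
p2=lambda u,v:(204+u/5-.4,v/5-.4)
S=lambda a,b,z:print(tri(ray(f1,*p1(*a)),ray(f2,*p2(*b))),onz(f1,*p1(*a),z).round(4),onz(f2,*p2(*b),z).round(4))
S((420,222),(423,95),.085)      # spindle top
S((393,371),(397,313),.07)     # clip centre
S((394,473),(394,418),.07)     # clip back
S((311,450),(303,398),.066)     # hole
S((555,417),(568,360),.066)     # hole
S((162,161),(143,58),.066)     
S((665,185),(690,87),.066)     
for a,b in [((325,295),(325,215)),((475,312),(485,230)),((384,430),(383,370))]:
  S(a,b,.07)
E
```

```text
(array([0.48711457, 0.33686857, 0.08390491]), [np.float64(2.2523665107993323e-05), np.float64(2.252366510816081e-05)]) [0.487  0.3369 0.085 ] [0.487  0.3366 0.085 ]
(array([0.48493027, 0.30501301, 0.05996973]), [np.float64(0.0004501975207191911), np.float64(0.0004501975207191908)]) [0.4837 0.3064 0.07  ] [0.4846 0.3036 0.07  ]
(array([0.48449446, 0.28490731, 0.0690931 ]), [np.float64(4.769532373727745e-05), np.float64(4.7695323737305345e-05)]) [0.4844 0.2851 0.07  ] [0.4845 0.2848 0.07  ]
(array([0.46705307, 0.28891769, 0.06465222]), [np.float64(6.258479584968895e-05), np.float64(6.258479584971033e-05)]) [0.4671 0.2892 0.066 ] [0.467  0.2888 0.066 ]
(array([0.5185007 , 0.29597882, 0.06439644]), [np.float64(3.039029827468259e-05), np.float64(3.0390298274662977e-05)]) [0.5182 0.2963 0.066 ] [0.5182 0.2958 0.066 ]
(array([0.43680879, 0.34793795, 0.06470408]), [np.float64(6.916797689098066e-05), np.float64(6.916797689100964e-05)]) [0.4368 0.3479 0.066 ] [0.437  0.3476 0.066 ]
(array([0.53836187, 0.34334355, 0.06461114]), [np.float64(0.0001440525149340559), np.float64(0.00014405251493397904)]) [0.5379 0.3434 0.066 ] [0.5382 0.343  0.066 ]
(array([0.47030675, 0.32140613, 0.0653963 ]), [np.float64(0.0005600619417617061), np.float64(0.0005600619417615992)]) [0.4696 0.3218 0.07  ] [0.4707 0.3205 0.07  ]
(array([0.5005814 , 0.31828699, 0.06842012]), [np.float64(0.0002950696234444746), np.float64(0.00029506962344454026)]) [0.5001 0.3185 0.07  ] [0.5007 0.318  0.07  ]
(array([0.48230016, 0.29375238, 0.06757163]), [np.float64(2.3992413481517027e-05), np.float64(2.3992413481497268e-05)]) [0.4821 0.2942 0.07  ] [0.4821 0.2935 0.07  ]
```

```bash
python3 -m jog '[[[5,0,0],0,-1],[[11,0,0],0,-1],[[17,0,0],0,-1],[[20,0,0],0,-1],[[22.5,0,0],0,-1],[[22.5,0,0],0,-1],[[22.5,0,0],0,-1]]' && python3 - <<'E'
from h import *
f=grab_frame("wrist");np.save("w3.npy",f,allow_pickle=True)
E
python3 -m jog '[[[3,2,0],0,-1],[[6,4,0],0,-1],[[8,6,0],0,-1],[[8,6,0],0,-1],[[8,6,0],0,-1]]' && python3 - <<'E'
from h import *
f=grab_frame("wrist");np.save("w4.npy",f,allow_pickle=True)
for k in(3,4):
    f=np.load(f"w{k}.npy",allow_pickle=True).item()
    cv2.imwrite(f"pics/w{k}.png",cv2.resize(f["image"],None,fx=1.5,fy=1.5,interpolation=cv2.INTER_CUBIC)[:600])
E
```

```text
clock: 3.1
tcp_pos: [0.4601, -0.0335, 0.4046]
orientation: [-1.21, 1.208, -1.207]
contact_force: [-0.7, 1.3, 0.2]
grip_width: 0.0858
clock: 3.78
tcp_pos: [0.4603, -0.1138, 0.345]
orientation: [-1.21, 1.208, -1.208]
contact_force: [0.1, 0.1, 0.3]
grip_width: 0.0855
```

View pics/w3.png

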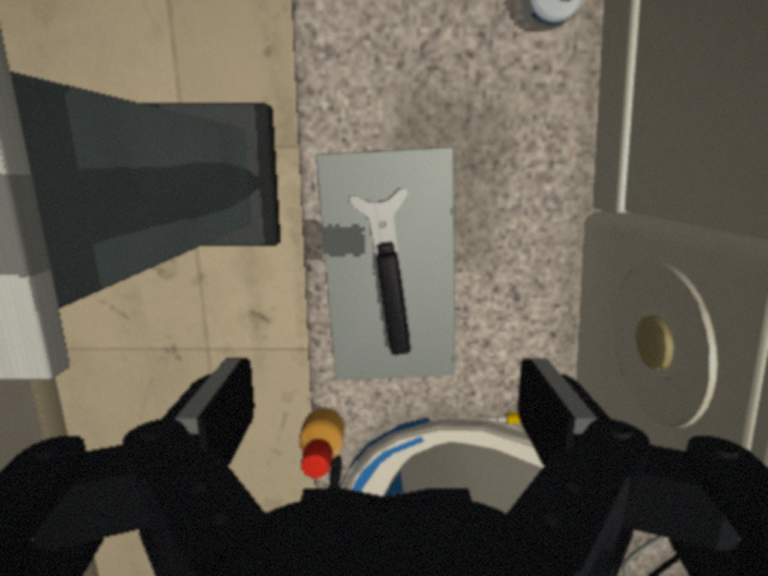

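View pics/w4.png

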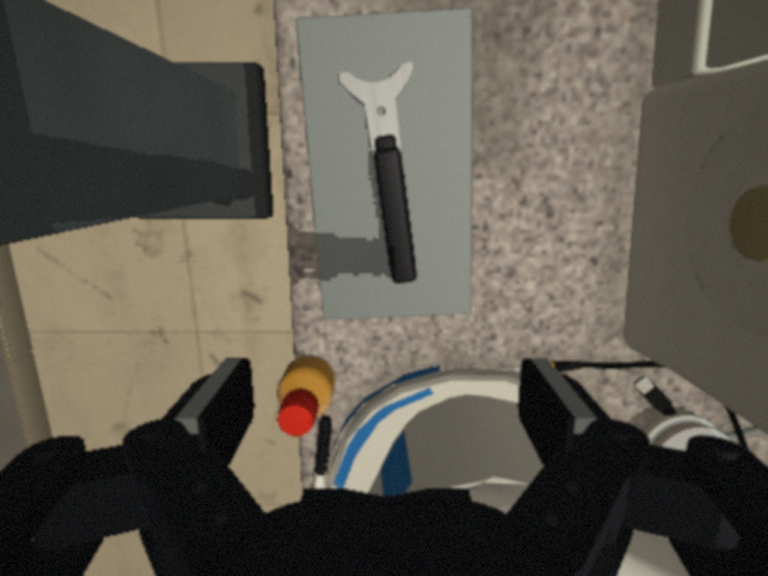

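```bash
python3 - <<'E'
from h import *
F=[np.load(f"w{k}.npy",allow_pickle=True).item() for k in(3,4)]
B=[]
for f,(x0,y0,x1,y1) in zip(F,[(220,105,300,245),(215,10,310,200)]):
    g=cv2.cvtColor(f["image"],cv2.COLOR_BGR2GRAY); m=np.zeros_like(g); m[y0:y1,x0:x1]=(g[y0:y1,x0:x1]<55)
    n,l,s,c=cv2.connectedComponentsWithStats(m); i=1+s[1:,4].argmax(); m=(l==i).astype(np.uint8)
    cn=max(cv2.findContours(m,0,1)[0],key=cv2.contourArea); r=cv2.minAreaRect(cn); b=cv2.boxPoints(r); print(r)
    b=b[np.argsort(b[:,1])]; e=[b[:2].mean(0),b[2:].mean(0)]; B.append(e)
    m2=np.zeros_like(g); m2[y0:y1,x0:x1]=(g[y0:y1,x0:x1]>165)
    w=[onz(f,*q,.021) for q in e]; print([x.round(4) for x in w],np.linalg.norm(w[0]-w[1]),(w[0]+w[1])/2)
    print("width",np.linalg.norm(onz(f,*b[0],.021)-onz(f,*b[1],.021)),np.linalg.norm(onz(f,*b[2],.021)-onz(f,*b[3],.021)))
for i in(0,1): print(tri(ray(F[0],*B[0][i]),ray(F[1],*B[1][i])))
# fork tips (from 1.5x pictures), hole
for a,b in [((352,200),(341,77)),((406,190),(411,65)),((383,225),(381,111))]:
    a=np.array(a)/1.5-.17;b=np.array(b)/1.5-.17
    print(tri(ray(F[0],*a),ray(F[1],*b))[0].round(4),onz(F[0],*a,.008).round(4),onz(F[1],*b,.008).round(4))
# mat corners
for c in [(319,155),(452,149),(455,376),(335,379)]:
    print(onz(F[0],*(np.array(c)/1.5-.17),.003).round(4))
E
```

```text
((261.1439514160156, 198.4788360595703), (73.3871841430664, 13.938323974609375), 81.63410949707031)
[array([ 0.4594, -0.026 ,  0.021 ]), array([ 0.4731, -0.1204,  0.021 ])] 0.09535767242450263 [ 0.46625792 -0.07318449  0.021     ]
width 0.016751114111134884 0.017945505694051598
((262.16754150390625, 139.10671997070312), (97.00093078613281, 17.701271057128906), 82.69424438476562)
[array([ 0.4601, -0.0284,  0.021 ]), array([ 0.4727, -0.1217,  0.021 ])] 0.0940589282828758 [ 0.46639609 -0.07505415  0.021     ]
width 0.01657927275129138 0.01807174874450221
(array([ 0.45969379, -0.02785869,  0.01038202]), [np.float64(0.0003629525290684465), np.float64(0.0003629525290683323)])
(array([ 0.47319615, -0.1235861 ,  0.01368549]), [np.float64(0.00020275564302505266), np.float64(0.00020275564302505973)])
[0.4334 0.0075 0.0112] [0.4335 0.0072 0.008 ] [0.4328 0.008  0.008 ]
[0.477  0.0152 0.0068] [0.477  0.0152 0.008 ] [0.4768 0.0149 0.008 ]
[ 0.4583 -0.0124  0.0118] [ 0.4585 -0.0129  0.008 ] [ 0.458 -0.012  0.008]
[0.4074 0.0422 0.003 ]
[0.5134 0.0469 0.003 ]
[ 0.5244 -0.1516  0.003 ]
[ 0.4144 -0.1548  0.003 ]
```

```bash
python3 -m jog '[[[-1.7,3,0.3],-0.07,-1],[[-3.4,7,0.65],-0.13,-1],[[-3.4,11,0.65],-0.13,-1],[[-3.4,13,0.65],-0.13,-1],[[-3.4,13,0.65],-0.13,-1],[[-3.4,13,0.65],-0.13,-1]]' && python3 - <<'E'
from h import *
f=grab_frame("wrist");np.save("w5.npy",f,allow_pickle=True)
cv2.imwrite("pics/w5.png",cv2.resize(f["image"],None,fx=1.5,fy=1.5,interpolation=cv2.INTER_CUBIC))
print(get_obs()["tcp_pos"],R.from_rotvec(get_obs()["orientation"]).as_matrix().round(3))
E
```

```text
clock: 4.58
tcp_pos: [0.4669, -0.0806, 0.2158]
orientation: [-1.267, 1.111, -1.113]
contact_force: [0.5, -0.4, 0.2]
grip_width: 0.0856
[ 0.46694779 -0.08075617  0.21593748] [[ 0.13   0.002  0.991]
 [-0.991  0.     0.13 ]
 [-0.    -1.     0.002]]
```

View pics/w5.png

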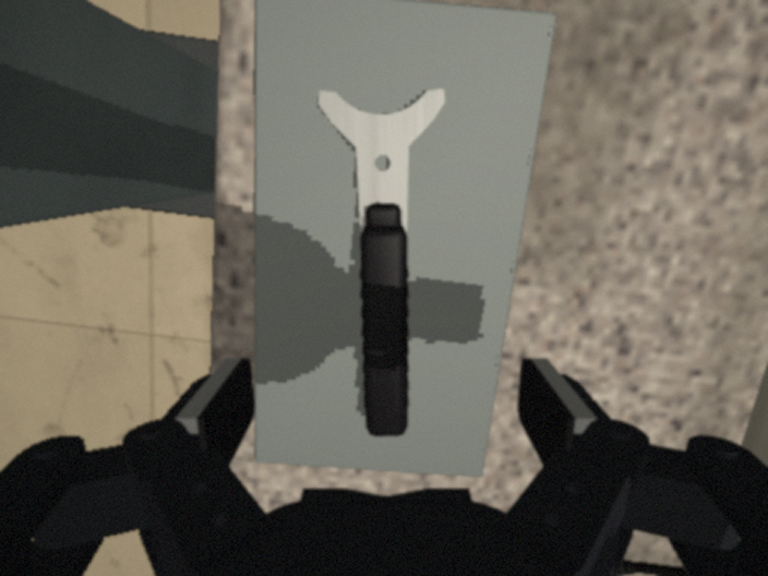

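```bash
python3 -m jog '[[[0,2,0],0,-1],[[0,3.2,0],0,-1],[[0,3.6,0],0,-1],[[0,3.6,0],0,-1]]' && python3 -m jog '[[[0,0,0],0,0],[[0,0,0],0,0.4],[[0,0,0],0,1],[[0,0,0],0,1],[[0,0,0],0,1],[[0,0,0],0,1],[[0,0,0],0,1],[[0,0,0],0,1]]' 60 && python3 - <<'E'
from h import *
f=grab_frame("wrist");np.save("w6.npy",f,allow_pickle=True)
cv2.imwrite("pics/w6.png",cv2.resize(f["image"],None,fx=1.5,fy=1.5,interpolation=cv2.INTER_CUBIC))
print(get_obs()["tcp_pos"],get_obs()["moment"])
E
```

```text
clock: 5.12
tcp_pos: [0.4663, -0.0811, 0.1789]
orientation: [-1.268, 1.113, -1.113]
contact_force: [0.7, 0.7, 0.7]
grip_width: 0.0855
clock: 6.12
tcp_pos: [0.4663, -0.0811, 0.179]
orientation: [-1.267, 1.113, -1.113]
contact_force: [-0.2, 0.6, 6.5]
grip_width: 0.0163
[ 0.46635482 -0.08109491  0.17903257] [0.03434267 0.19541964 0.03902834]
```

View pics/w6.png

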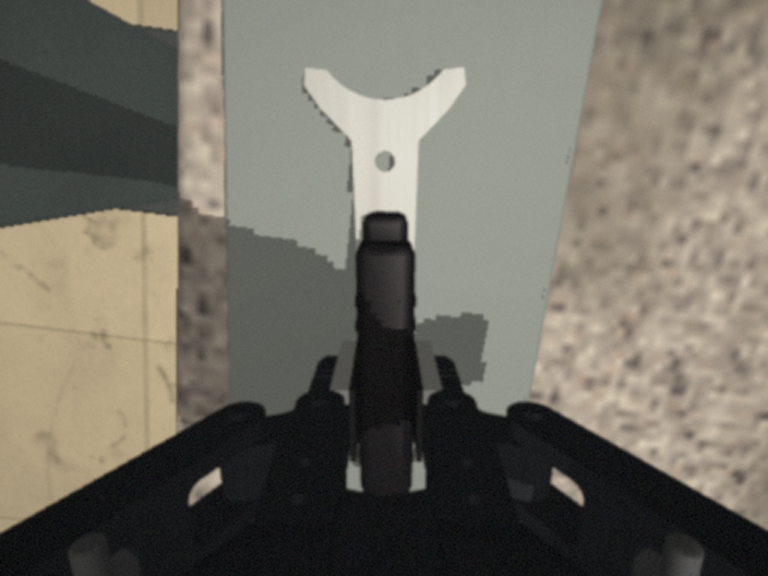

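```bash
python3 -m jog '[[[0,-1,0],0,1],[[0,-4,0],0,1],[[0,-8,0],0,1],[[0,-12,0],0,1],[[0,-14,0],0,1],[[0,-14,0],0,1],[[0,-14,0],0,1],[[0,-14,0],0,1]]' && python3 - <<'E'
from h import *
f=grab_frame("wrist");np.save("w7.npy",f,allow_pickle=True)
cv2.imwrite("pics/w7.png",cv2.resize(f["image"],None,fx=1.5,fy=1.5,interpolation=cv2.INTER_CUBIC))
s=grab_frame("side");cv2.imwrite("pics/s7.png",cv2.resize(s["image"][150:290,180:330],None,fx=4,fy=4,interpolation=cv2.INTER_CUBIC))
o=get_obs();print(o["tcp_pos"],o["moment"],o["contact_force"],o["grip_width"])
E
```

```text
clock: 7.18
tcp_pos: [0.4657, -0.081, 0.3177]
orientation: [-1.27, 1.114, -1.112]
contact_force: [0.1, 0.8, -0.8]
grip_width: 0.0166
[ 0.46591183 -0.08108333  0.31789029] [-0.04615768 -0.01078353  0.02273317] [-0.79241804 -0.15243654 -2.10556285] 0.016975891377162624
```

View pics/w7.png

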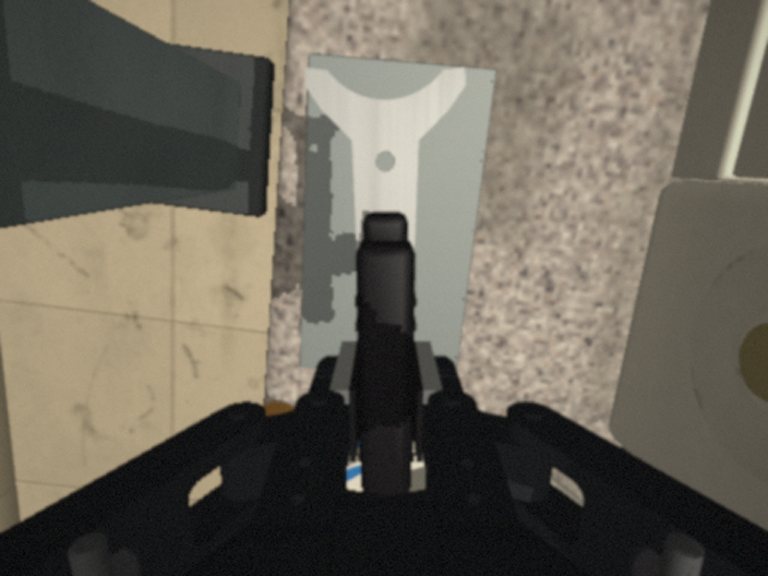

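View pics/s7.png

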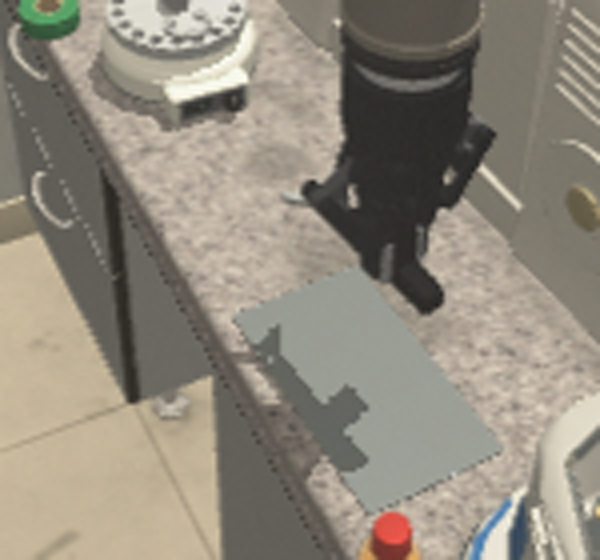

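```bash
python3 - <<'E'
from h import *
f=np.load("w6.npy",allow_pickle=True).item()
M=R.from_rotvec([-1.267, 1.113, -1.113]).as_matrix();T=np.array([.4664,-.0811,.1790])
g=lambda u,v:(M.T@(onz(f,u/1.5-.17,v/1.5-.17,.008)-T)*1000).round(1)
for n,q in dict(tipLo=(305,69),tipLi=(327,68),tipRi=(443,68),tipRo=(466,69),arc=(385,99),hole=(385,160),shL=(356,200),shR=(417,200)).items(): print(n,g(*q))
print(M.round(3))
E
```

```text
tipLo [-95.1 171.  -22.4]
tipLi [-95.4 171.  -16. ]
tipRi [-95.4 171.1  17.3]
tipRo [-95.1 171.1  23.9]
arc [-87.1 171.    0.6]
hole [-69.9 171.    0.6]
shL [-58.  171.   -8.4]
shR [-58.  171.   10.5]
[[ 0.129  0.     0.992]
 [-0.992  0.001  0.129]
 [-0.    -1.     0.001]]
```

```bash
python3 -m jog '[[[-3,0,0.4],0.05,1],[[-8,0,1.2],0.11,1],[[-13,0,2],0.17,1],[[-18,1,2.7],0.225,1],[[-22,2.5,3.3],0.225,1],[[-25.2,4,3.75],0.225,1],[[-25.2,4,3.75],0.225,1],[[-25.2,4,3.75],0.225,1]]' && python3 - <<'E'
from h import *
f=grab_frame("wrist");np.save("w8.npy",f,allow_pickle=True)
cv2.imwrite("pics/w8.png",cv2.resize(f["image"],None,fx=1.5,fy=1.5,interpolation=cv2.INTER_CUBIC))
o=get_obs();print(o["tcp_pos"],R.from_rotvec(o["orientation"]).as_matrix().round(4),o["contact_force"],o["grip_width"])
E
```

```text
clock: 8.28
tcp_pos: [0.4707, 0.1729, 0.2784]
orientation: [-1.164, 1.279, -1.28]
contact_force: [0.3, -0.4, -0.3]
grip_width: 0.0164
[0.47089377 0.17243634 0.2787165 ] [[-9.660e-02 -1.000e-04  9.953e-01]
 [-9.953e-01 -7.000e-04 -9.660e-02]
 [ 7.000e-04 -1.000e+00 -0.000e+00]] [ 0.42872702 -0.16442409 -3.13004343] 0.016694959414588036
```

View pics/w8.png

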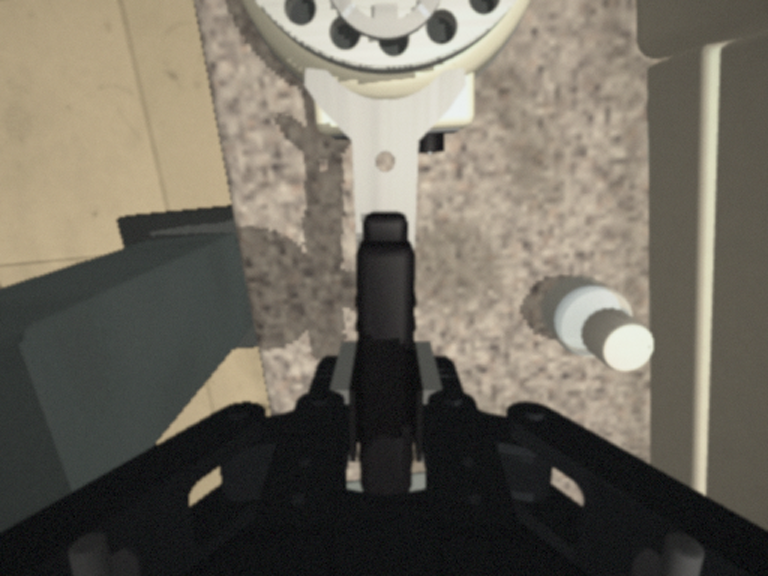

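```bash
python3 -m jog '[[[0,1.5,0],0,1],[[0,3,0],0,1],[[0,3.5,0],0,1],[[0,3.5,0],0,1],[[0,3.5,0],0,1]]' && python3 - <<'E'
from h import *
f=grab_frame("wrist");np.save("w9.npy",f,allow_pickle=True)
cv2.imwrite("pics/w9.png",cv2.resize(f["image"][:200],None,fx=1.5,fy=1.5,interpolation=cv2.INTER_CUBIC))
s=grab_frame("side");cv2.imwrite("pics/s9.png",cv2.resize(s["image"][130:200,190:270],None,fx=8,fy=8,interpolation=cv2.INTER_CUBIC))
for i in range(1): o=get_obs();print(o["tcp_pos"],o["contact_force"])
E
```

```text
clock: 8.95
tcp_pos: [0.4709, 0.1736, 0.2439]
orientation: [-1.162, 1.279, -1.279]
contact_force: [0.8, 0.4, -1.8]
grip_width: 0.0164
[0.47091853 0.17373587 0.24402144] [ 0.4821725  -0.22671674 -1.00166427]
```

View pics/w9.png

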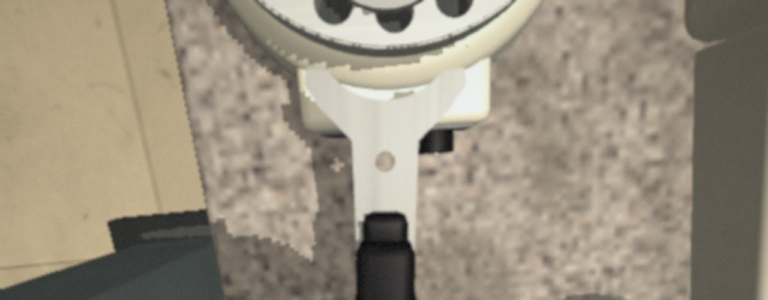

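View pics/s9.png

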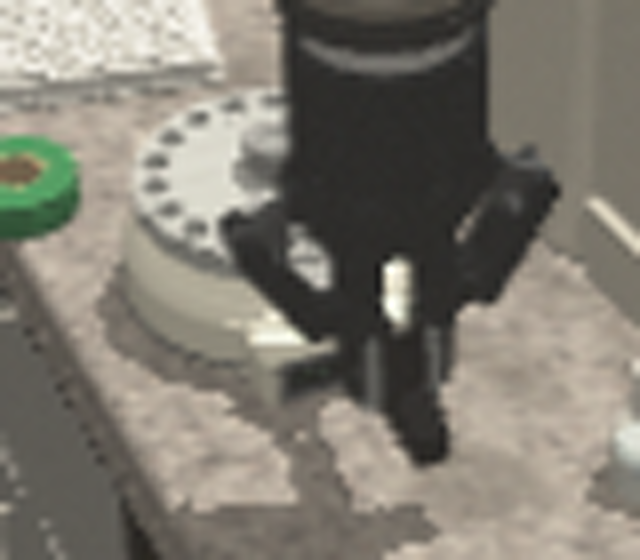

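```bash
python3 -m jog '[[[0,0.11,0],0,1],[[0,0.11,0],0,1],[[-0.4,0.11,0],0,1],[[-0.8,0.11,0],0,1],[[-1.2,0.11,0],0,1],[[-1.6,0.11,0],0,1],[[-1.8,0.11,0],0,1],[[-1.8,0.11,0],0,1]]' && python3 - <<'E'
from h import *
f=grab_frame("wrist");np.save("w10.npy",f,allow_pickle=True)
cv2.imwrite("pics/w10.png",cv2.resize(f["image"][:130,150:350],None,fx=4,fy=4,interpolation=cv2.INTER_CUBIC))
o=get_obs();print(o["tcp_pos"],o["contact_force"])
E
```

```text
clock: 10.05
tcp_pos: [0.4724, 0.1918, 0.2426]
orientation: [-1.163, 1.279, -1.279]
contact_force: [0.1, 0.5, -1.8]
grip_width: 0.0167
[0.47240564 0.19154881 0.24256359] [-0.29883946  0.22949349 -1.26977756]
```

View pics/w10.png

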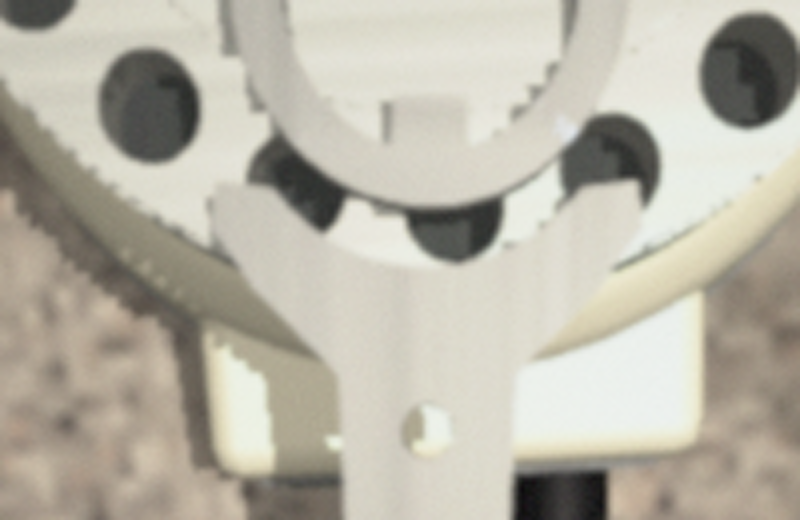

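```bash
python3 -m jog '[[[-0.3,0,0],0,1],[[-0.6,0,0],0,1],[[-0.8,0,0],0,1],[[-1,0,0],0,1],[[-1.2,0,0],0,1],[[-1.4,0,0],0,1],[[-1.6,0,0],0,1],[[-1.8,0,0],0,1],[[-2,0,0],0,1],[[-2.1,0,0],0,1]]' && python3 - <<'E'
from h import *
f=grab_frame("wrist");np.save("w11.npy",f,allow_pickle=True)
cv2.imwrite("pics/w11.png",cv2.resize(f["image"][:130,150:350],None,fx=4,fy=4,interpolation=cv2.INTER_CUBIC))
o=get_obs();print(o["tcp_pos"],o["contact_force"])
E
```

```text
clock: 11.35
tcp_pos: [0.4744, 0.2127, 0.2426]
orientation: [-1.163, 1.279, -1.279]
contact_force: [-0.4, -0.2, -2.0]
grip_width: 0.0166
[0.47444814 0.21274637 0.24260035] [ 0.65002007 -0.14819905 -1.22142775]
```

View pics/w11.png

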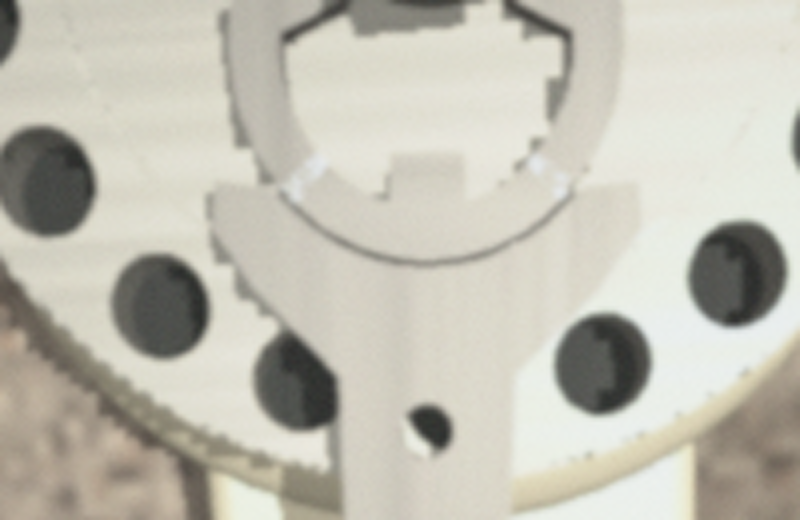

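```bash
python3 -m jog '[[[-0.08,0,0],0,1],[[-0.16,0,0],0,1],[[-0.24,0,0],0,1],[[-0.32,0,0],0,1],[[-0.4,0,0],0,1]]'
```

```text
clock: 12.02
tcp_pos: [0.4748, 0.2165, 0.2426]
orientation: [-1.163, 1.279, -1.279]
contact_force: [0.3, -0.6, -1.7]
grip_width: 0.0166
```

```bash
python3 -m jog '[[[-0.05,0,0],0,1],[[-0.1,0,0],0,1],[[-0.15,0,0],0,1],[[-0.2,0,0],0,1]]'
```

```text
clock: 12.52
tcp_pos: [0.475, 0.2183, 0.2426]
orientation: [-1.163, 1.279, -1.279]
contact_force: [-0.6, -1.5, -0.5]
grip_width: 0.0166
```

```bash
python3 -m jog '[[[-0.05,0,0],0,1],[[-0.1,0,0],0,1],[[-0.15,0,0],0,1],[[-0.2,0,0],0,1]]'
```

```text
clock: 13.02
tcp_pos: [0.4752, 0.2203, 0.2426]
orientation: [-1.163, 1.279, -1.279]
contact_force: [-0.4, -2.6, -1.7]
grip_width: 0.0165
```

Contact reached; the push is climbing about 0.7 N/mm as the platform yields.

```bash
python3 -m jog '[[[-0.05,0,0],0,1],[[-0.1,0,0],0,1],[[-0.15,0,0],0,1],[[-0.2,0,0],0,1]]'
```

```text
clock: 13.52
tcp_pos: [0.4753, 0.2223, 0.2425]
orientation: [-1.163, 1.279, -1.279]
contact_force: [0.9, -3.8, -0.3]
grip_width: 0.0164
```

```bash
python3 -m jog '[[[-0.05,0,0],0,1],[[-0.1,0,0],0,1],[[-0.15,0,0],0,1]]'
```

```text
clock: 13.9
tcp_pos: [0.4755, 0.2238, 0.2425]
orientation: [-1.163, 1.279, -1.279]
contact_force: [-0.0, -4.8, -0.7]
grip_width: 0.0167
```

```bash
python3 -m jog '[[[-0.05,0,0],0,1],[[-0.1,0,0],0,1],[[-0.15,0,0],0,1]]'
```

```text
clock: 14.28
tcp_pos: [0.4756, 0.2251, 0.2426]
orientation: [-1.163, 1.279, -1.279]
contact_force: [-0.4, -6.3, -0.8]
grip_width: 0.0164
```

```bash
python3 -m jog '[[[-0.05,0,0],0,1],[[-0.1,0,0],0,1]]'
```

```text
clock: 14.52
tcp_pos: [0.4757, 0.226, 0.2425]
orientation: [-1.163, 1.279, -1.279]
contact_force: [-0.5, -5.7, -0.7]
grip_width: 0.0169
```

```bash
python3 -m jog '[[[-0.05,0,0],0,1],[[-0.1,0,0],0,1]]'
```

```text
clock: 14.78
tcp_pos: [0.4758, 0.2268, 0.2425]
orientation: [-1.163, 1.279, -1.28]
contact_force: [-0.8, -6.2, 0.1]
grip_width: 0.0164
```

```bash
python3 -m jog '[[[-0.05,0,0],0,1],[[-0.1,0,0],0,1]]'
```

```text
clock: 15.02
tcp_pos: [0.4758, 0.2277, 0.2425]
orientation: [-1.164, 1.279, -1.28]
contact_force: [-0.1, -6.8, -0.7]
grip_width: 0.0166
```

```bash
python3 -m jog '[[[-0.05,0,0],0,1],[[-0.1,0,0],0,1]]'
```

```text
clock: 15.28
tcp_pos: [0.476, 0.2284, 0.2424]
orientation: [-1.164, 1.279, -1.28]
contact_force: [0.4, -7.4, -0.6]
grip_width: 0.0164
```

```bash
python3 -m jog '[[[-0.05,0,0],0,1],[[-0.1,0,0],0,1]]'; python3 - <<'E'
from h import *
f=grab_frame("wrist");cv2.imwrite("pics/w12.png",cv2.resize(f["image"][:130,150:350],None,fx=4,fy=4,interpolation=cv2.INTER_CUBIC))
E
```

```text
clock: 15.52
tcp_pos: [0.476, 0.2293, 0.2424]
orientation: [-1.164, 1.279, -1.28]
contact_force: [-0.2, -7.5, 0.7]
grip_width: 0.0166
```

View pics/w12.png

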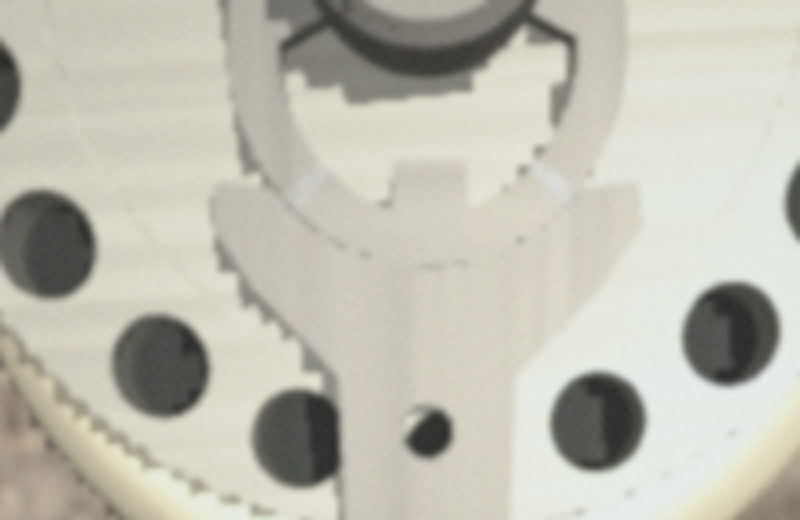

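```bash
python3 -m jog '[[[-0.05,0,0],0,1],[[-0.1,0,0],0,1]]'
```

```text
clock: 15.82
tcp_pos: [0.4761, 0.2307, 0.2425]
orientation: [-1.164, 1.279, -1.28]
contact_force: [-0.8, -5.1, -1.3]
grip_width: 0.0164
```

```bash
python3 -m jog '[[[0,0,0],0,1]]'; python3 - <<'E'
from h import *
f=grab_frame("wrist");cv2.imwrite("pics/w13.png",cv2.resize(f["image"][:130,150:350],None,fx=4,fy=4,interpolation=cv2.INTER_CUBIC))
print(get_obs()["contact_force"])
E
```

```text
clock: 15.95
tcp_pos: [0.4763, 0.232, 0.2427]
orientation: [-1.162, 1.279, -1.278]
contact_force: [0.3, -1.8, -0.9]
grip_width: 0.0165
[-0.07977661 -2.25098928 -1.94971088]
```

View pics/w13.png

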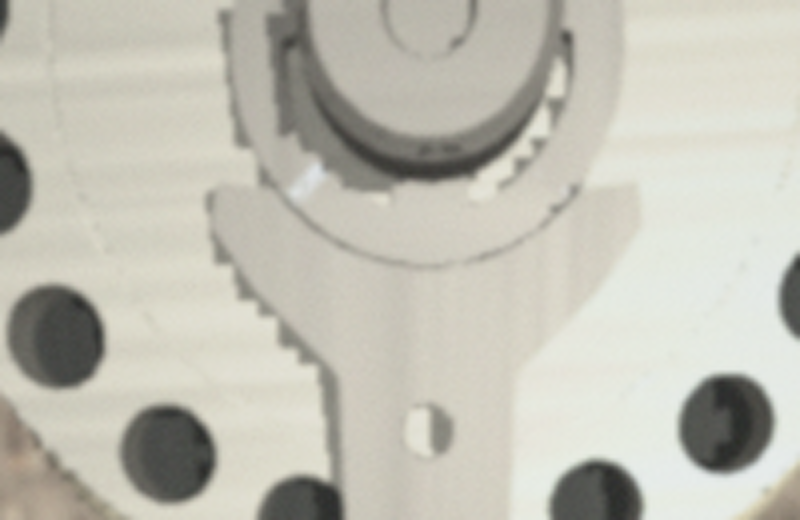

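Snapped: force fell from 7.5 to about 2 N, the platform jumped back and the neck sits inside the ring (the back tab is hidden under the head). Withdrawing now.

```bash
python3 -m jog '[[[0.1,0,0],0,1],[[0.3,0,0],0,1],[[0.6,0,0],0,1],[[1,0,0],0,1],[[1.5,0,0],0,1],[[2.2,0,0],0,1],[[3,0,0],0,1],[[3.5,0,0],0,1],[[3.5,0,0],0,1]]'; python3 - <<'E'
from h import *
f=grab_frame("wrist");cv2.imwrite("pics/w14.png",cv2.resize(f["image"][:130,150:350],None,fx=4,fy=4,interpolation=cv2.INTER_CUBIC))
print(get_obs()["contact_force"])
E
```

```text
clock: 17.12
tcp_pos: [0.4729, 0.196, 0.2426]
orientation: [-1.162, 1.28, -1.279]
contact_force: [0.1, -0.0, -1.3]
grip_width: 0.0166
[-0.2378324  -0.08302232 -1.04666852]
```

View pics/w14.png

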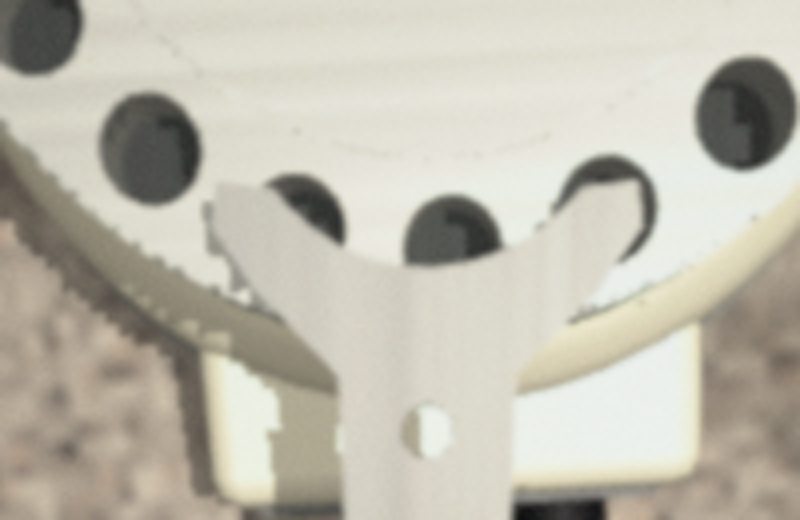

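```bash
python3 -m jog '[[[1.5,0,0],0,1],[[3,0,0],0,1],[[3.3,-2,0],0,1],[[3.3,-5,0],0,1],[[3.3,-8,0],0,1],[[3.3,-10,0],0,1],[[3.3,-10,0],0,1],[[3.3,-10,0],0,1]]'; python3 - <<'E'
from h import *
f=grab_frame("wrist");np.save("w15.npy",f,allow_pickle=True)
cv2.imwrite("pics/w15.png",cv2.resize(f["image"][:130,130:370],None,fx=3.3,fy=3.3,interpolation=cv2.INTER_CUBIC))
o=get_obs();print(o["tcp_pos"],R.from_rotvec(o["orientation"]).as_matrix().round(3),f["origin"])
E
```

```text
clock: 18.18
tcp_pos: [0.4693, 0.1631, 0.3418]
orientation: [-1.164, 1.28, -1.279]
contact_force: [-0.1, 0.8, -1.8]
grip_width: 0.0167
[0.46928163 0.16320609 0.3415784 ] [[-0.095 -0.002  0.995]
 [-0.995 -0.001 -0.095]
 [ 0.001 -1.    -0.002]] [0.47665033 0.23182545 0.31091995]
```

View pics/w15.png

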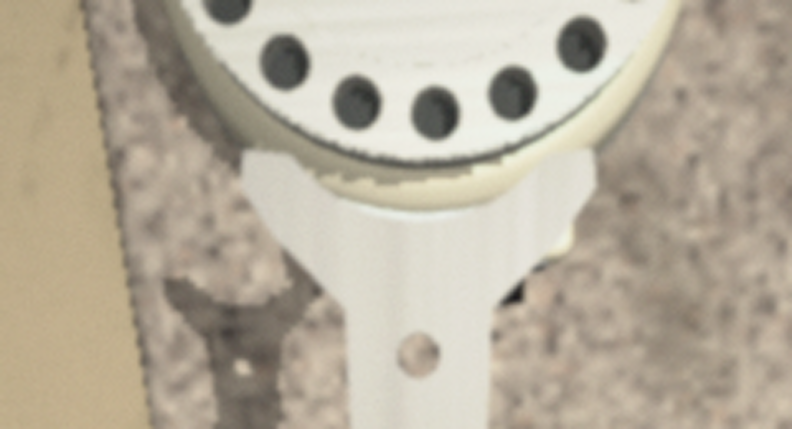

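```bash
python3 -m jog '[[[-3,-2,0],0,1],[[-7,-4,0],0,1],[[-9,-6,0],0,1],[[-9,-6,0],0,1],[[-9,-6,0],0,1]]'; python3 - <<'E'
from h import *
f=grab_frame("wrist");np.save("w16.npy",f,allow_pickle=True)
cv2.imwrite("pics/w16.png",cv2.resize(f["image"][:130,170:370],None,fx=4,fy=4,interpolation=cv2.INTER_CUBIC))
o=get_obs();print(o["tcp_pos"])
s=grab_frame("side");cv2.imwrite("pics/s16.png",cv2.resize(s["image"][120:190,180:270],None,fx=8,fy=8,interpolation=cv2.INTER_CUBIC))
E
```

```text
clock: 18.85
tcp_pos: [0.478, 0.252, 0.4011]
orientation: [-1.165, 1.28, -1.28]
contact_force: [-0.1, -1.2, -2.2]
grip_width: 0.0165
[0.47801086 0.25171593 0.40116575]
```

View pics/w16.png

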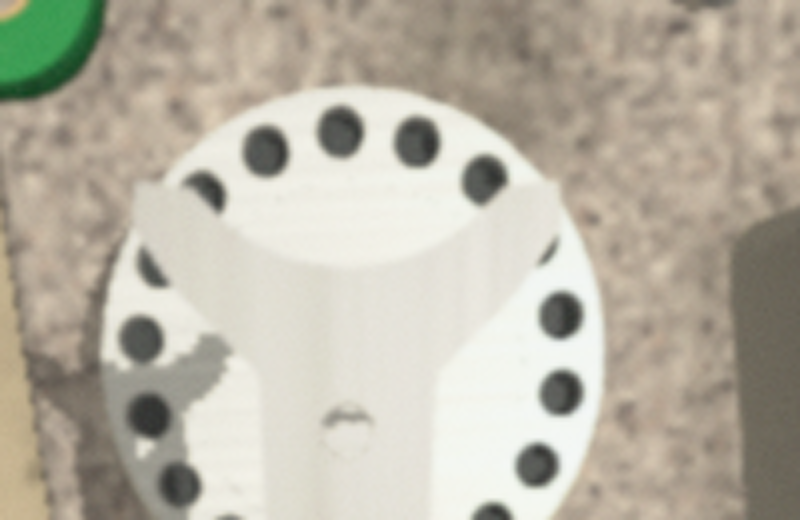

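View pics/s16.png

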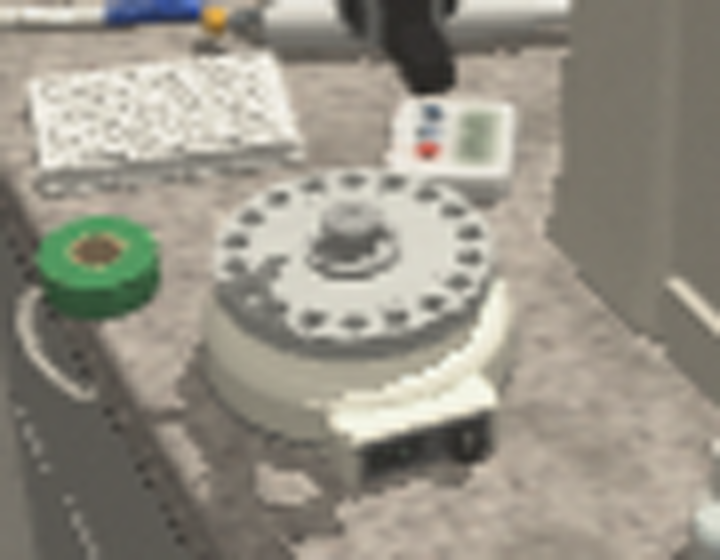

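```bash
python3 -m jog '[[[4,0,0.2],0,1],[[9,1,0.5],-0.05,1],[[14,2,0.8],-0.1,1],[[19,4,1.1],-0.16,1],[[24,7,1.4],-0.225,1],[[29,11,1.7],-0.225,1],[[33.2,15,2],-0.225,1],[[33.2,16,2],-0.225,1],[[33.2,16,2],-0.225,1],[[33.2,16,2],-0.225,1]]'; python3 - <<'E'
from h import *
f=grab_frame("wrist");np.save("w17.npy",f,allow_pickle=True)
cv2.imwrite("pics/w17.png",f["image"])
o=get_obs();print(o["tcp_pos"])
E
```

```text
clock: 20.2
tcp_pos: [0.4672, -0.0781, 0.2432]
orientation: [-1.267, 1.111, -1.112]
contact_force: [-0.6, -0.2, -1.4]
grip_width: 0.0168
[ 0.46728364 -0.07800666  0.24339858]
```

View pics/w17.png

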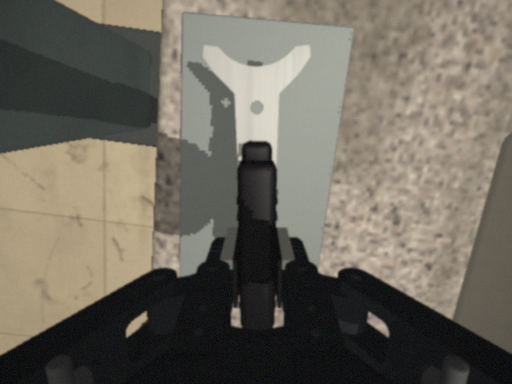

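```bash
python3 -m jog '[[[0.1,2,0],0,1],[[0.3,4,0],0,1],[[0.3,5.4,0],0,1],[[0.3,6,0],0,1],[[0.3,6.2,0],0,1],[[0.3,6.3,0],0,1],[[0.3,6.38,0],0,1],[[0.3,6.38,0],0,1]]'
```

```text
clock: 21.25
tcp_pos: [0.4673, -0.0821, 0.1791]
orientation: [-1.267, 1.112, -1.113]
contact_force: [0.3, -0.0, 0.1]
grip_width: 0.0165
```

```bash
python3 -m jog '[[[0,0.03,0],0,1],[[0,0.03,0],0,0.6],[[0,0.03,0],0,0.3],[[0,0.03,0],0,0],[[0,0,0],0,-0.3],[[0,0,0],0,-0.3],[[0,-0.5,0],0,-0.3]]' && python3 -m jog '[[[0,-2,0],0,-0.3],[[0,-5,0],0,-0.3],[[0,-9,0],0,-0.3],[[0,-14,0],0,-0.3],[[0,-18,0],0,-0.3],[[0,-18,0],0,-0.3],[[0,-18,0],0,-0.3]]'; python3 - <<'E'
from h import *
for n in("wrist","top","side"):
    f=grab_frame(n)["image"]
    if n=="top": f=cv2.resize(f[140:230,80:430],None,fx=2.28,fy=2.28)
    if n=="side": f=cv2.resize(f[110:310,170:330],None,fx=3,fy=3,interpolation=cv2.INTER_CUBIC)
    cv2.imwrite(f"pics/e_{n}.png",f)
E
```

```text
clock: 22.12
tcp_pos: [0.4669, -0.0821, 0.1837]
orientation: [-1.268, 1.114, -1.113]
contact_force: [0.8, 0.4, -0.5]
grip_width: 0.0556
clock: 23.0
tcp_pos: [0.4667, -0.0818, 0.3634]
orientation: [-1.268, 1.113, -1.112]
contact_force: [-0.6, 0.0, -0.2]
grip_width: 0.0554
```

View pics/e_wrist.png

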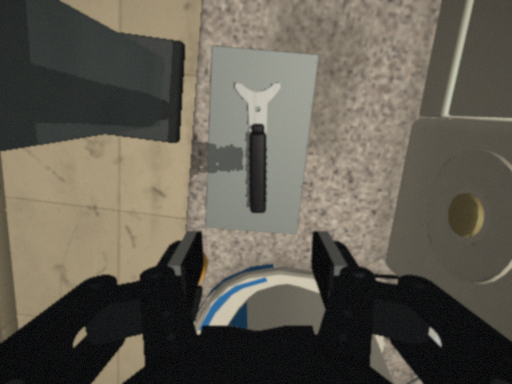

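View pics/e_side.png

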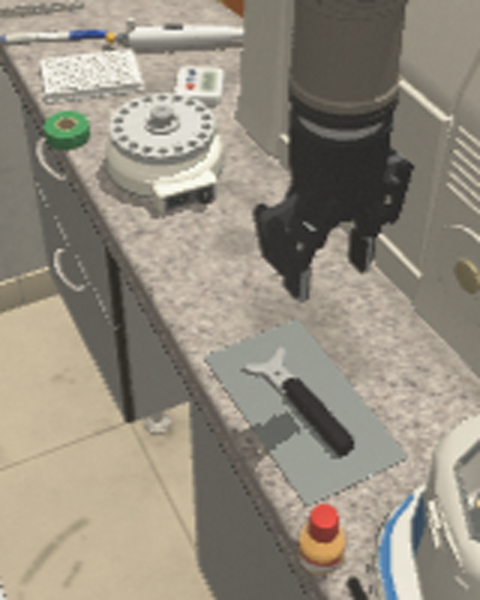

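View pics/e_top.png

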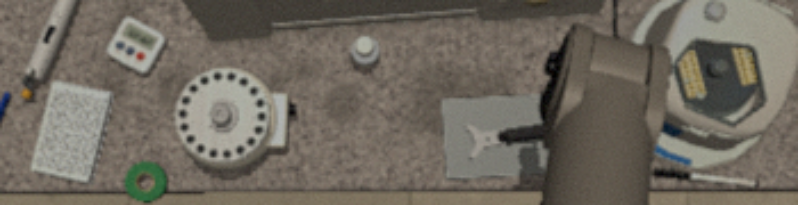

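```bash
python3 -m jog '[[[-4,-1,0.4],0,-0.3],[[-9,-2,1],0.03,-0.3],[[-15,-3.5,1.6],0.06,-0.3],[[-21,-3.5,2.3],0.1,-0.3],[[-27,-3.5,3],0.13,-0.3],[[-31,-3.5,3.4],0.13,-0.3],[[-33,-3.5,3.6],0.13,-0.3],[[-33,-3.5,3.6],0.13,-0.3],[[-33,-3.5,3.6],0.13,-0.3]]'; python3 - <<'E'
from h import *
f=grab_frame("wrist");c=proj(f,[.487,.337,.07]).astype(int);print(c)
a=f["image"][max(0,c[1]-60):c[1]+60,c[0]-75:c[0]+75]
cv2.imwrite("pics/fin.png",cv2.resize(a,None,fx=5,fy=5,interpolation=cv2.INTER_CUBIC)); print(max(0,c[1]-60),c[0]-75)
import json; np.save("wf.npy",f,allow_pickle=True)
E
```

```text
clock: 24.28
tcp_pos: [0.4605, 0.2476, 0.3985]
orientation: [-1.209, 1.211, -1.212]
contact_force: [-0.2, -0.9, 0.2]
grip_width: 0.0557
[283  86]
26 208
```

View pics/fin.png

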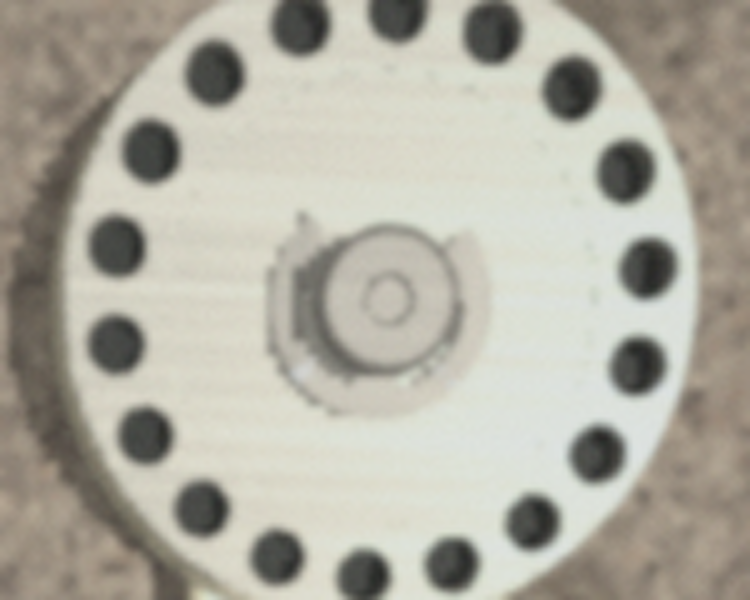

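```bash
python3 - <<'E'
from h import *
f=np.load("wf.npy",allow_pickle=True).item()
p=lambda u,v:(208+u/5-.4,26+v/5-.4)
print(onz(f,*p(388,299),.085),onz(f,*p(380,312),.070),onz(f,*p(380,417),.07),f["origin"])
E
```

```text
[0.48678483 0.33652596 0.085     ] [0.48665828 0.33526211 0.07      ] [0.48704991 0.31606814 0.07      ] [0.4615231  0.31658302 0.3676538 ]
```

```bash
python3 -c "
from bench import *
hand_in()"
```

```text
the job is handed in; nothing more can be done
```

I pushed the clip home with the fork, laid the tool back on the mat about where it had been, and handed the job in after about 24 s.

- **Push:** it built up slowly to a highest reading of 7.5 N. At the snap it fell to about 2 N and the platform sprang back. The commanded push stopped there; the arm crept about 1 mm further while it settled, then I drew the fork straight back.
- **Clip:** in the last wrist picture the ring surrounds the neck. Its centre is about 0.5 to 1.3 mm from the spindle axis, which is about the accuracy of the calibration. The spindle is back at its rest position, to within 0.5 mm.
- **Tool and surroundings:** the pictures show the tool flat on the mat with the gripper open and clear. The bystanders I could see looked in place: both bottles, tape roll, timer, well plate and pen. I did not measure their positions again.
- **Disagreements:** measured heights came out mostly 1 to 2 mm below the stated values. One two-view fix of the clip's centre was about 10 mm low, so I used the clip's back edge and the stated height for it instead. One reading of about 6.5 N upward as the fingers closed on the handle was probably the fingertips pressing lightly on the mat.

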